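Click the spice box lid shut

ROBOT

A 6-joint arm with a two-finger parallel gripper is mounted at the origin on the work surface. World frame = base frame: x ahead of the robot, y to its left, z up, the work surface at z = 0. Lengths are in m, angles in rad, forces in N, time in s.
With the tool pointing down it reaches from about 0.425 to 1.125 m from the base axis. Payload 14.9 kg.
Tool frame: the origin (TCP) lies at the very end of the fingers, on their centre line; the grasp point (between the pads) lies 19 mm behind it (arm.grip_depth is the distance from the TCP to the grasp point, in m); z points along the fingers, y is the line along which they close (so a half turn about z gives the same grasp; the last joint's range is limited). The gripper opens to 91 mm and grips with 3 to 60 N. Pads are 32 mm wide; open, the fingers measure 118 mm over their backs; the gripper's body (76 mm by 178 mm) begins 60 mm behind the grasp point.
Start: joints at [1.213, 0.379, 1.734, -0, 1.028, -0.033], TCP at [0.223, 0.663, 0.214] pointing down, gripper open.
Joint ranges: [-2.77, 2.77], [-0.74, 2.19], [0, 2.66], [-1.06, 4.2], [0.31, 2.87], [-3.08, 3.08]. Speed limits (rad/s): [1.89, 1.89, 2.39, 3.14, 3.14, 3.14].

INTERFACE

Orientations are given as [roll, pitch, yaw] about the fixed x, y, z axes, in that order (R = Rz(yaw) Ry(pitch) Rx(roll)).
In Python, from workcell import arm gives the robot as it stands.
- The arm moves only by the tool apply_moves, never from a script. Its argument "rows" is a list of rows, each a list of 3 entries, a list of its own where there are three numbers: the shift along the tool's x, y, z in mm, then the turn about the tool's z in rad, then the finger opening in mm, from 0 to 91.2. A call has 1 to 12 rows; each row is the pose to reach, as a shift and turn from the pose commanded when the call began, along the tool's axes at that moment; what a row does not reach only later rows make up. A row lasts 1/12 s, in which the tool goes at most 41.7 mm and 7.16 degrees, less where a joint would pass 70% of its speed; a pose out of reach is approached as far as the arm can. A call with a gripper value outside its range is refused whole. The fingers move at their own pace and stop on an object; the grip force is fixed at half the most. Time passes only in rows, so rows that repeat a pose let the fingers close. It gives the time, the measured TCP pose, the force, the opening and the grip force at its end, in the units of the state.
- arm.read_state(): the state, without advancing time (a new reading comes with each control period).
- arm.camera(name): name is "scene" or "side" or "wrist"; returns the picture (420x560x3 uint8, red, green, blue); there is no depth.
- arm.calibration(name): a dict with "mtx" (3x3 intrinsics, pixels), "xyz" and "rotation" of the camera in the world. Camera axes: x right, y down, z forward; pixel columns grow to the right and rows downward; lengths in m; the calibration is good to about 2 mm. A picture is of the moment at which its call begins: read the wrist's pose just before it. calibration takes no time and is no camera call; for the wrist camera it gives the pose at the moment of the call.
- arm.finish_job(): hands the job in; it is judged then, once.
The state is a dict: "clock": time; "joint_pos": joint angles; "dq": joint speeds; "effort": joint torques, N m; "eef_pos": TCP position; "tcp_rot": TCP orientation; "contact_force": force on the tool from outside, world axes, zero at the start; "ft_torque": the same for the moment, N m; "finger_gap": finger opening in m; "gripper_force": force on a finger pad.
Only numpy, scipy, OpenCV 4.12 (cv2) and the standard library are available. Lean on these libraries where they do the work, as an engineer would, in place of code of your own. Each camera call takes 0.05 s, during which the arm holds its last target. There are 200 camera calls.

TASK

Close the round spice box by pressing down its blue lid rim section by section: start with the section that has the yellow tab, then go round clockwise as seen from above, until all four sections have clicked fully shut. Only press; do not lift, tip or shove the box out of its place, and leave the cups, jar, vials, shaker, spoon and fan switch alone.

Things in the scene. Friction and masses are not known exactly. Their poses are not given: they have to be found in the camera images.
- dabba: Round steel spice box, loose on the counter, 148 mm across, about 0.8 kg; base 140 mm across, so a press on the rim does not tip it. Origin at the centre of its underside, z up, +x towards rim section 1 and its yellow tab, -y towards section 2, -x section 3, +y section 4. Under each section a small blue side clip (24 mm wide, 60 mm up) bulges outward about 2 mm as it passes its catch.
- lid_top (a point): Centre of the white middle of the box's clip-on lid (106 mm across, 86 mm above the counter). Around it lies a blue rim ring, radius 56 to 78 mm, cut into four quarter sections with gaps of about 10 mm between them. Tops of open sections are about 98 mm above the counter, a red seal showing beneath; tops of shut ones are at 90 mm with no red under them.
- section1_top (a point): Rim section 1 (carries the yellow tab): point at the middle of its blue top face, 67 mm from the lid's axis; moves with the section. The section is an arc about 80 degrees long, 22 mm wide radially, 10 mm thick. Its yellow tab, 26 mm wide, sticks out 16 mm beyond the rim.
- section1 (a joint): How far rim section 1 has been pressed straight down, m: 0 = open (proud), 0.008 = shut. The resistance peaks at about 8 N near 2 mm, then fades; past about 5 mm it snaps the rest of the way and stays; let go earlier, it springs back.
- section2_top (a point): Rim section 2 (next clockwise after section 1 seen from above): point at the middle of its blue top face, 67 mm from the lid's axis; moves with the section. The section is an arc about 80 degrees long, 22 mm wide radially, 10 mm thick.
- section2 (a joint): How far rim section 2 has been pressed straight down, m: 0 = open (proud), 0.008 = shut. The resistance peaks at about 8 N near 2 mm, then fades; past about 5 mm it snaps the rest of the way and stays; let go earlier, it springs back.
- section3_top (a point): Rim section 3 (opposite section 1): point at the middle of its blue top face, 67 mm from the lid's axis; moves with the section. The section is an arc about 80 degrees long, 22 mm wide radially, 10 mm thick.
- section3 (a joint): How far rim section 3 has been pressed straight down, m: 0 = open (proud), 0.008 = shut. The resistance peaks at about 8 N near 2 mm, then fades; past about 5 mm it snaps the rest of the way and stays; let go earlier, it springs back.
- section4_top (a point): Rim section 4 (last, between section 3 and section 1): point at the middle of its blue top face, 67 mm from the lid's axis; moves with the section. The section is an arc about 80 degrees long, 22 mm wide radially, 10 mm thick.
- section4 (a joint): How far rim section 4 has been pressed straight down, m: 0 = open (proud), 0.008 = shut. The resistance peaks at about 8 N near 2 mm, then fades; past about 5 mm it snaps the rest of the way and stays; let go earlier, it springs back.
- cup1: Loose steel cup, 72 mm across the rim, 85 mm tall; origin at the centre of its underside. A bystander.
- cup2: Second loose steel cup, 72 mm across the rim, 85 mm tall; origin at the centre of its underside. A bystander.
- jar: Loose blue ceramic jar with a knobbed lid (one piece), 90 mm across, 120 mm tall; origin at the centre of its underside. A bystander.
- vial_rack: Loose small wooden rack with four glass vials (one piece), 50 x 170 mm, 94 mm tall; origin at the centre of its underside. A bystander.
- shaker: Loose small spice shaker, 40 mm across, 80 mm tall; origin at the centre of its underside. A bystander.
- spoon: Loose spoon lying flat, 160 mm long. A bystander.
- fan_switch (a joint): Black toggle of the exhaust switch on a small fixed white block, about 45 mm long lever, rad: 0 = leaning to the robot; a bystander, to be left as it is.
Not all that is in view belongs to the job. Leave any orange look-alike of the dabba alone.

How it is judged:
By the outcome, as a careful person would: the job done as asked, in the order asked, and still so for the second after the job is handed in, with the robot touching nothing.
It also fails if it takes over 51 s, if anything falls off the work surface, if the arm or the gripper's body presses on something with over 40 N, if the wrist force passes 120 N, or if a joint passes its speed limit or range.

## Working session

There is one attempt and no reset: what is moved stays moved. The work goes in short steps, Python scripts to look and compute and a tool call to move; the robot and the scene stay as the last step left them, time stands still between calls to the robot, and variables do not carry over. Pictures are saved under pics/ and viewed, at most 10 in all, crops included, and the job is handed in when it is done.

Besides the shell and the picture viewer there is one more tool, called after "Call:" by a JSON object that holds its "name" and its "arguments". apply_moves: Moves the arm, as the interface text tells. Its arguments: {"type":"object","properties":{"rows":{"type":"array"}},"required":["rows"]}

```bash
mkdir -p pics
python3 - <<'E'
from workcell import arm
import cv2
s=arm.read_state();print({k:s[k] for k in('clock','eef_pos','tcp_rot','finger_gap')})
for n in('scene','side'):
    c=arm.calibration(n);print(n,c['xyz'])
    cv2.imwrite(f'pics/{n}.png',arm.camera(n)[:,:,::-1])
E
```

```text
{'clock': 0.0, 'eef_pos': array([0.22323284, 0.66304108, 0.21328829]), 'tcp_rot': array([-3.14051998e+00, -5.61859657e-05,  2.81678484e+00]), 'finger_gap': 0.09124334603303647}
scene [1.30750773 0.16308486 1.0490856 ]
side [ 0.17176591 -1.05926661  1.171593  ]
```

View pics/scene.png

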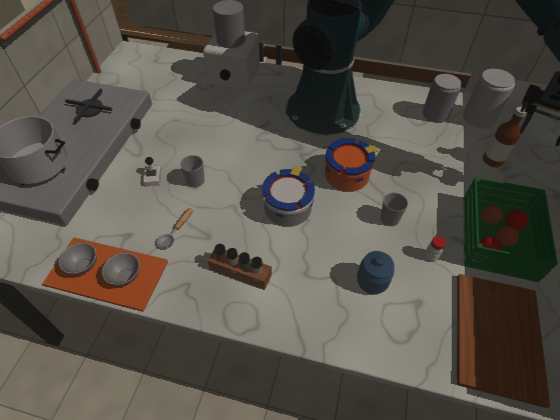

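View pics/side.png

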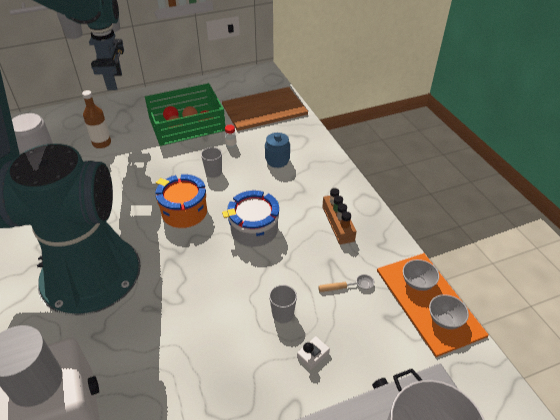

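The scene view shows the steel dabba at about (289,190), with its yellow tab at (296,171). The side view shows it at (253,210), with the tab at (230,213). The orange look-alike is at (348,158) in the scene view. Next I'll measure the axis and the tab direction in both views.

```bash
cat > h.py <<'E'
import numpy as np,cv2
def cast(c,px,z):
    px=np.asarray(px,float).reshape(-1,2)
    d=np.c_[px,np.ones(len(px))]@np.linalg.inv(c['mtx']).T@np.array(c['rotation']).T
    o=np.array(c['xyz']); return (o+d*((z-o[2])/d[:,2])[:,None])[:,:2]
def pix(mask): return np.argwhere(mask)[:,::-1]
E
python3 - <<'E'
from workcell import arm
from h import *
for n,ct,r in(('scene',(290,190),28),('side',(253,212),32)):
    im=cv2.imread(f'pics/{n}.png');c=arm.calibration(n)
    h=cv2.cvtColor(im,cv2.COLOR_BGR2HSV);H,S,V=cv2.split(h)
    Y,X=np.mgrid[:420,:560];near=np.hypot(X-ct[0],Y-ct[1])<r+6
    w=near&(S<60)&(V>110);nl,lab,st,ce=cv2.connectedComponentsWithStats(w.astype(np.uint8))
    k=lab[ct[1]-2,ct[0]];wp=cast(c,pix(lab==k),.086)
    cc,rad=cv2.minEnclosingCircle(wp.astype(np.float32))
    print(n,'white',k,len(wp),wp.mean(0),cc,rad)
    b=near&(H>105)&(H<130)&(S>130)&(V>60);bp=cast(c,pix(b),.098)
    cc,rad=cv2.minEnclosingCircle(bp.astype(np.float32));print('blue',len(bp),cc,rad)
    y=near&(H>20)&(H<34)&(S>130)&(V>120);yp=cast(c,pix(y),.095);t=yp.mean(0)
    print('tab',len(yp),t,'dist',np.hypot(*(t-cc)),'ang',np.arctan2(*(t-cc)[::-1]))
print(np.array(arm.calibration('wrist')['xyz'])-arm.read_state()['eef_pos'])
E
```

```text
Traceback (most recent call last):
  File "h.py", line 5, in cast
    o=np.array(c['xyz']); return (o+d*((z-o[2])/d[:,2])[:,None])[:,:2]
                                                ~^^^^^
IndexError: too many indices for array: array is 1-dimensional, but 2 were indexed
```

Run:
```python
from workcell import arm
for n in('scene','wrist'): print(arm.calibration(n))
```

```text
{'mtx': array([[423.30076983,   0.        , 277.20498229],
       [  0.        , 423.30076983, 206.4459703 ],
       [  0.        ,   0.        ,   1.        ]]), 'xyz': array([1.30750773, 0.16308486, 1.0490856 ]), 'rotation': array([-2.47427308e+00, -3.89237808e-04,  1.82845703e+00])}
{'mtx': array([[359.03717421,   0.        , 282.30054716],
       [  0.        , 359.03717421, 204.85794398],
       [  0.        ,   0.        ,   1.        ]]), 'xyz': array([0.14756372, 0.68972185, 0.38362102]), 'rotation': array([2.85650882e+00, 1.30456966e-03, 1.24516970e+00])}
```

```bash
sed -i 's/np.array(c\[.rotation.\]).T/Rotation.from_euler("xyz",c["rotation"]).as_matrix().T/; 1s/$/\nfrom scipy.spatial.transform import Rotation/' h.py
cat > m.py <<'E'
from workcell import arm
from h import *
for n,ct,r in(('scene',(290,190),28),('side',(253,212),32)):
    im=cv2.imread(f'pics/{n}.png');c=arm.calibration(n)
    h=cv2.cvtColor(im,cv2.COLOR_BGR2HSV);H,S,V=cv2.split(h)
    Y,X=np.mgrid[:420,:560];near=np.hypot(X-ct[0],Y-ct[1])<r+6
    w=near&(S<60)&(V>110);nl,lab,st,ce=cv2.connectedComponentsWithStats(w.astype(np.uint8))
    k=lab[ct[1]-2,ct[0]];wp=cast(c,pix(lab==k),.086)
    cc,rad=cv2.minEnclosingCircle(wp.astype(np.float32))
    print(n,'white',k,len(wp),wp.mean(0),cc,rad)
    b=near&(H>105)&(H<130)&(S>130)&(V>60);bp=cast(c,pix(b),.098)
    cc,rad=cv2.minEnclosingCircle(bp.astype(np.float32));print('blue',len(bp),cc,rad)
    y=near&(H>20)&(H<34)&(S>130)&(V>120);yp=cast(c,pix(y),.095);t=yp.mean(0)
    print('tab',len(yp),t,'dist',np.hypot(*(t-cc)),'ang',np.arctan2(*(t-cc)[::-1]))
E
python3 m.py
```

```text
scene white 2 667 [ 0.50497687 -0.01614516] (0.503790557384491, -0.015950001776218414) 0.05125781148672104
blue 635 (0.5184890627861023, -0.016834475100040436) 0.08814883232116699
tab 63 [ 0.42910194 -0.00830779] dist 0.08979288207176421 ang 3.0464898666718363
side white 2 622 [ 0.50508039 -0.01589153] (0.5031070113182068, -0.01717953011393547) 0.05441410839557648
blue 655 (0.4991811513900757, -0.03628745675086975) 0.09468874335289001
tab 71 [ 0.43061433 -0.00810406] dist 0.07413307607166872 ang 2.7516092621552235
```

Run:
```python
from workcell import arm
from h import *
c=arm.calibration('scene')
print('bottle base, cyl bases',cast(c,[(497,163),(438,118),(480,118)],0))
s=arm.calibration('side');print('bottle side',cast(s,[(100,144)],0))
# bottle top height: intersect rays
def ray(c,p):return np.r_[cast(c,[p],0)[0],0]
for p,q in(((519,110),(88,95)),):
    A=ray(c,p);B=ray(s,q);a=A-c['xyz'];b=B-s['xyz']
    t=np.linalg.lstsq(np.c_[a,-b],np.array(s['xyz'])-c['xyz'],rcond=None)[0]
    print('bottle top',c['xyz']+a*t[0],s['xyz']+b*t[1])
R=Rotation.from_euler('xyz',arm.read_state()['tcp_rot'])
p=arm.read_state()['eef_pos']
for g in([.45,.45,.28],[.45,.0,.2]):print(R.inv().apply(np.array(g)-p)*1000)
```

```text
bottle base, cyl bases [[ 0.131919    0.63420324]
 [-0.05820037  0.43181162]
 [-0.098715    0.5852674 ]]
bottle side [[0.113604   0.61310886]]
bottle top [0.12130356 0.61485396 0.2158182 ] [0.12357283 0.61225302 0.21117762]
[-282.8757502  -129.65056565  -66.51384191]
[-426.47730213 -556.04577274   13.89586932]
```

Call:
{"name": "apply_moves", "arguments": {"rows": [[[-35,-16,-30],0,0],[[-70,-32,-50],0,0],[[-105,-48,-67],0,0],[[-140,-64,-67],0,0],[[-175,-80,-67],0,0],[[-210,-97,-67],0,0],[[-247,-113,-67],0,0],[[-283,-130,-67],-0.08,0],[[-294,-163,-60],-0.16,0],[[-305,-196,-55],-0.24,0],[[-316,-228,-50],-0.324,0],[[-316,-228,-50],-0.324,0]]}}

```text
clock: 1.1
eef_pos: [0.4492, 0.3418, 0.2624]
tcp_rot: [-3.139, -0.002, -3.139]
contact_force: [0.4, -0.5, 0.8]
finger_gap: 0.0139
gripper_force: 0.0
```

Call:
{"name": "apply_moves", "arguments": {"rows": [[[-10,-36,2],0,0],[[-20,-72,4],0,0],[[-30,-108,6],0,0],[[-40,-144,8],0,0],[[-50,-180,10],0,0],[[-60,-216,12],0,0],[[-70,-252,12],0,0],[[-80,-288,12],0,0],[[-90,-324,12],0,0],[[-100,-358,12],0,0],[[-100,-358,12],0,0],[[-100,-358,12],0,0]]}}

```text
clock: 2.1
eef_pos: [0.55, -0.0129, 0.2517]
tcp_rot: [3.142, -0.0, 3.138]
contact_force: [0.1, -0.0, -0.4]
finger_gap: 0.0004
gripper_force: 0.0
```

Run:
```python
from workcell import arm
import cv2,json
c=arm.calibration('wrist');cv2.imwrite('pics/w1.png',arm.camera('wrist')[:,:,::-1])
json.dump({k:v.tolist() for k,v in c.items()},open('w1.json','w'));print(c['xyz'],c['rotation'],arm.read_state()['eef_pos'])
```

```text
[ 0.47016322 -0.01158817  0.42198964] [2.85698978e+00 8.65113680e-05 1.56616731e+00] [ 0.54968485 -0.0118331   0.251636  ]
```

View pics/w1.png

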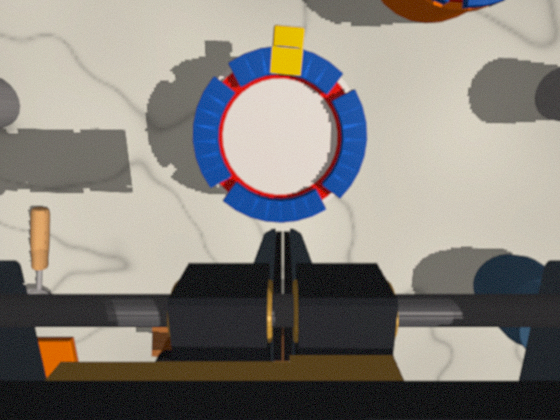

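The wrist view shows the whole lid: ring centre near (280,134), tab at (288,50) pointing towards the robot, and all four sections open with red showing beneath. The finger tips are at (282,235).

Run:
```python
from h import *
import json
c={k:np.array(v) for k,v in json.load(open('w1.json')).items()}
im=cv2.imread('pics/w1.png');H,S,V=cv2.split(cv2.cvtColor(im,cv2.COLOR_BGR2HSV))
Y,X=np.mgrid[:420,:560];near=np.hypot(X-280,Y-134)<93
b=near&(H>100)&(H<130)&(S>130)&(V>80)
n,l,st,ce=cv2.connectedComponentsWithStats(b.astype(np.uint8))
P=cast(c,pix(b),.098).astype(np.float32);cc,r=cv2.minEnclosingCircle(P);print('ring',cc,r)
y=near&(H>20)&(H<34)&(S>130)&(V>120)
t=cast(c,pix(y),.098).mean(0);print('tab',t)
w=cast(c,pix(near&(S<60)&(V>150)&(np.hypot(X-280,Y-134)<52)),.086);print('white',w.mean(0))
cc=np.array(cc);u=t-cc;a=np.arctan2(u[1],u[0]);print('ang',a)
for k in range(4):
    g=a-k*np.pi/2;print(k+1,cc+.067*np.array([np.cos(g),np.sin(g)]))
for k in range(1,n):
    if st[k,4]>500:
        q=cast(c,pix(l==k),.098).mean(0)-cc;print('sec',q,np.hypot(*q),np.arctan2(q[1],q[0]))
```

```text
ring (0.5042314529418945, -0.014578057453036308) 0.07727884501218796
tab [ 0.43660387 -0.00808572]
white [ 0.50087324 -0.01401083]
ang 3.0458846930888126
1 [ 0.43753808 -0.00817541]
2 [0.5106341  0.05211532]
3 [ 0.57092483 -0.02098071]
4 [ 0.4978288  -0.08127143]
sec [-0.06204594 -0.02330302] 0.06627766504735187 -2.782316366294377
sec [-0.05692903  0.03426954] 0.0664478387062296 2.599726254402951
sec [-0.00704375 -0.0610974 ] 0.0615020850236639 -1.6855768495457921
sec [0.00409659 0.06150276] 0.06163904288060785 1.5042863274144282
sec [ 0.06099669 -0.00544738] 0.06123945259861123 -0.08906981799608857
```

Call:
{"name": "apply_moves", "arguments": {"rows": [[[30,1,20],0,0],[[60,2,50],0,0],[[90,4,85],0,0],[[112,4,120],0,0],[[112,4,138],0,0],[[112,4,146],0,0],[[112,4,150],0,0],[[112,4,153],0,0],[[112,4,155],0,0],[[112,4,157],0,0],[[112,4,157],0,0]]}}

```text
clock: 3.07
eef_pos: [0.4393, -0.0074, 0.0958]
tcp_rot: [3.142, 0.002, 3.141]
contact_force: [2.3, 0.7, 3.8]
finger_gap: 0.0008
gripper_force: 1.8
```

Call:
{"name": "apply_moves", "arguments": {"rows": [[[0,0,1.5],0,0],[[0,0,3],0,0],[[0,0,4.5],0,0],[[0,0,5.5],0,0],[[0,0,5.5],0,0],[[0,0,5.5],0,0]]}}

```text
clock: 3.57
eef_pos: [0.4377, -0.0076, 0.09]
tcp_rot: [-3.142, -0.001, 3.141]
contact_force: [-6.8, 1.3, 21.3]
finger_gap: 0.0005
gripper_force: 10.9
```

Call:
{"name": "apply_moves", "arguments": {"rows": [[[0,0,-10],0,0],[[0,0,-28],0,0],[[-25,20,-28],0,0],[[-50,40,-28],0,0],[[-73,60,-28],0,0],[[-73,60,-18],0,0],[[-73,60,-12],0,0],[[-73,60,-8],0,0],[[-73,60,-8],0,0]]}}

```text
clock: 4.32
eef_pos: [0.5098, 0.0521, 0.0966]
tcp_rot: [3.142, -0.001, 3.14]
contact_force: [-0.8, 1.8, 4.3]
finger_gap: 0.0008
gripper_force: 1.5
```

Run:
```python
from workcell import arm
import cv2
a=arm.camera('scene')[120:250,220:380,::-1];b=arm.camera('side')[150:280,170:330,::-1]
cv2.imwrite('pics/c1.png',cv2.resize(cv2.hconcat([a.copy(),b.copy()]),None,fx=2.4,fy=2.4,interpolation=cv2.INTER_CUBIC))
```

```text
(no output)
```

View pics/c1.png

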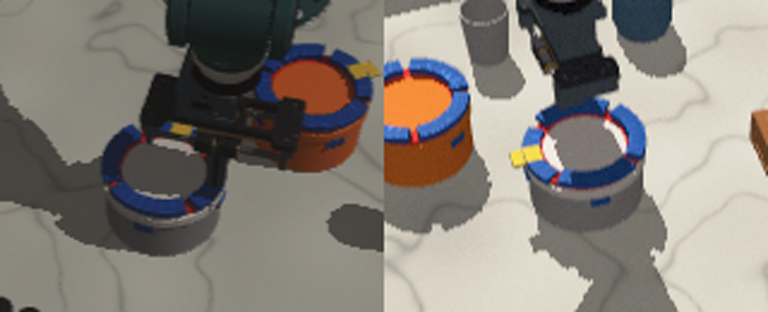

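The box hasn't moved. Section 1, with the tab at (525,157), looks shut, and the fingers rest on section 2 at (580,105). I'll press section 2 next.

Call:
{"name": "apply_moves", "arguments": {"rows": [[[0,0,1.5],0,0],[[0,0,3],0,0],[[0,0,4.5],0,0],[[0,0,6],0,0],[[0,0,7],0,0],[[0,0,7],0,0],[[0,0,7],0,0]]}}

```text
clock: 5.0
eef_pos: [0.5109, 0.0524, 0.0904]
tcp_rot: [3.142, 0.0, 3.141]
contact_force: [0.3, 0.3, -0.4]
finger_gap: 0.0005
gripper_force: 0.0
```

Call:
{"name": "apply_moves", "arguments": {"rows": [[[0,0,1],0,0],[[0,0,1.5],0,0],[[0,0,1.5],0,0]]}}

```text
clock: 5.25
eef_pos: [0.5112, 0.0527, 0.0899]
tcp_rot: [3.141, -0.0, 3.141]
contact_force: [-8.1, 1.4, 22.8]
finger_gap: 0.0006
gripper_force: 11.3
```

Call:
{"name": "apply_moves", "arguments": {"rows": [[[0,0,-10],0,0],[[0,0,-28],0,0],[[-20,-24,-28],0,0],[[-40,-48,-28],0,0],[[-60,-73,-28],0,0],[[-60,-73,-18],0,0],[[-60,-73,-12],0,0],[[-60,-73,-8],0,0],[[-60,-73,-6],0,0],[[-60,-73,-6],0,0]]}}

```text
clock: 6.08
eef_pos: [0.5701, -0.02, 0.0945]
tcp_rot: [3.142, -0.001, 3.141]
contact_force: [-0.9, -1.2, 2.4]
finger_gap: 0.0003
gripper_force: 1.0
```

Call:
{"name": "apply_moves", "arguments": {"rows": [[[0,0,1.5],0,0],[[0,0,3],0,0],[[0,0,4.5],0,0],[[0,0,5.5],0,0],[[0,0,6.5],0,0],[[0,0,6.5],0,0],[[0,0,6.5],0,0]]}}

```text
clock: 6.67
eef_pos: [0.5716, -0.0204, 0.0898]
tcp_rot: [3.141, 0.001, 3.141]
contact_force: [-6.1, 1.7, 21.4]
finger_gap: 0.0005
gripper_force: 11.0
```

Section 3 has bottomed out at 90 mm. Section 4 is a tool shift of (+73, −60).

Call:
{"name": "apply_moves", "arguments": {"rows": [[[0,0,-10],0,0],[[0,0,-28],0,0],[[25,-20,-28],0,0],[[50,-40,-28],0,0],[[73,-60,-28],0,0],[[73,-60,-18],0,0],[[73,-60,-12],0,0],[[73,-60,-8],0,0],[[73,-60,-6],0,0],[[73,-60,-6],0,0]]}}

```text
clock: 7.5
eef_pos: [0.4982, -0.0801, 0.0939]
tcp_rot: [3.141, -0.001, 3.142]
contact_force: [-1.3, 0.3, 1.1]
finger_gap: 0.0001
gripper_force: 0.4
```

Call:
{"name": "apply_moves", "arguments": {"rows": [[[0,0,1.5],0,0],[[0,0,3],0,0],[[0,0,4.5],0,0],[[0,0,5.5],0,0],[[0,0,6.3],0,0],[[0,0,6.3],0,0],[[0,0,6.3],0,0]]}}

```text
clock: 8.08
eef_pos: [0.4985, -0.0807, 0.0898]
tcp_rot: [-3.141, 0.0, 3.141]
contact_force: [-12.4, -0.3, 35.4]
finger_gap: 0.0003
gripper_force: 17.7
```

Section 4 has bottomed out too. I'll retract to the viewing pose and check.

Call:
{"name": "apply_moves", "arguments": {"rows": [[[0,0,-10],0,0],[[0,0,-40],0,0],[[0,0,-75],0,0],[[-10,15,-110],0,0],[[-25,35,-140],0,0],[[-42,60,-160],0,0],[[-52,68,-160],0,0],[[-52,68,-160],0,0]]}}

```text
clock: 8.75
eef_pos: [0.5519, -0.011, 0.2493]
tcp_rot: [3.142, 0.003, -3.14]
contact_force: [-0.8, 0.2, -1.1]
finger_gap: 0.0005
gripper_force: 0.0
```

Run:
```python
from workcell import arm
import cv2
w=arm.camera('wrist')[0:260,120:440,::-1].copy()
b=cv2.resize(arm.camera('side')[150:280,170:330,::-1].copy(),(320,260),interpolation=cv2.INTER_CUBIC)
cv2.imwrite('pics/c2.png',cv2.hconcat([w,b]))
cv2.imwrite('pics/s2.png',arm.camera('scene')[:,:,::-1])
```

```text
(no output)
```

View pics/c2.png

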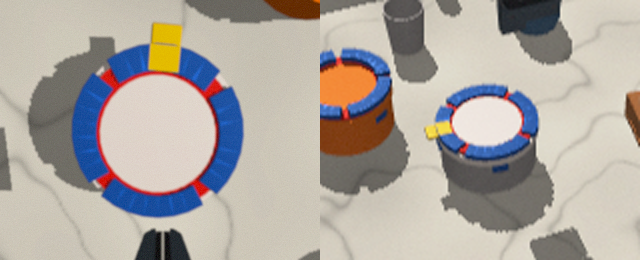

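View pics/s2.png

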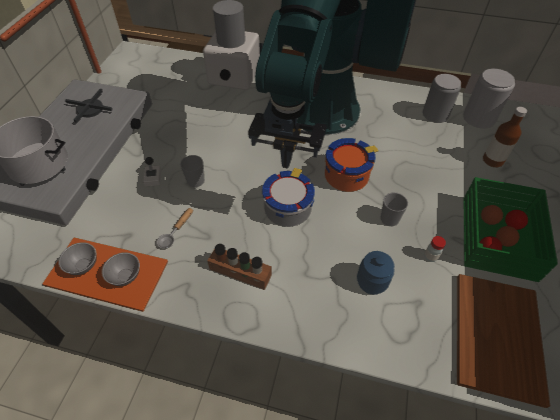

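The lid looks flush, the box is in its place and the bystanders are untouched. I'll check numerically that all four sections are at the shut height.

Run:
```python
from workcell import arm
from h import *
import json
def rep(im,c,z,cen,tag):
    H,S,V=cv2.split(cv2.cvtColor(im,cv2.COLOR_BGR2HSV));Y,X=np.mgrid[:420,:560]
    b=(np.hypot(X-280,Y-134)<93)&(H>100)&(H<130)&(S>130)&(V>80)
    p=cast(c,pix(b),z);cc=np.array(cv2.minEnclosingCircle(p.astype(np.float32))[0]);q=p-cc
    a=np.arctan2(q[:,1],q[:,0]);r=np.hypot(*q.T);o=[]
    for k in range(4):
        d=np.abs((a-(3.046-k*np.pi/2)+np.pi)%(2*np.pi)-np.pi)
        m=(d<.6)&(d>.3);o.append((round(np.percentile(r[m],98)*1e3,1),round(np.percentile(r[m],2)*1e3,1)))
    red=(np.hypot(X-280,Y-134)<93)&((H<8)|(H>172))&(S>150)&(V>80)
    print(tag,cc,o,'red px',red.sum())
c={k:np.array(v) for k,v in json.load(open('w1.json')).items()}
rep(cv2.imread('pics/w1.png'),c,.098,0,'before@98')
rep(cv2.imread('pics/w1.png'),c,.090,0,'before@90')
c=arm.calibration('wrist');im=arm.camera('wrist')[:,:,::-1].copy()
rep(im,c,.090,0,'now@90')
ims=[cv2.resize(cv2.imread(f)[185:235,210:300] ,(360,200),interpolation=cv2.INTER_CUBIC) for f in('pics/side.png',)]
s=arm.camera('side')[185:235,210:300,::-1].copy()
a=cv2.imread('pics/scene.png')[165:225,255:325];b=cv2.imread('pics/s2.png')[165:225,255:325]
g=lambda i:cv2.resize(i,(360,270),interpolation=cv2.INTER_CUBIC)
cv2.imwrite('pics/cmp.png',cv2.vconcat([cv2.hconcat([g(a),g(b)]),cv2.hconcat([g(cv2.imread('pics/side.png')[185:235,210:300]),g(s)])]))
```

```text
before@98 [ 0.50423145 -0.01457806] [(np.float64(76.3), np.float64(56.3)), (np.float64(76.7), np.float64(56.1)), (np.float64(76.5), np.float64(55.7)), (np.float64(76.7), np.float64(55.8))] red px 1623
before@90 [ 0.50507277 -0.01465189] [(np.float64(78.2), np.float64(57.6)), (np.float64(78.6), np.float64(57.5)), (np.float64(78.4), np.float64(57.1)), (np.float64(78.6), np.float64(57.2))] red px 1623
now@90 [ 0.50451279 -0.01483168] [(np.float64(76.6), np.float64(56.9)), (np.float64(76.7), np.float64(56.7)), (np.float64(76.4), np.float64(56.5)), (np.float64(76.7), np.float64(56.4))] red px 1485
```

View pics/cmp.png

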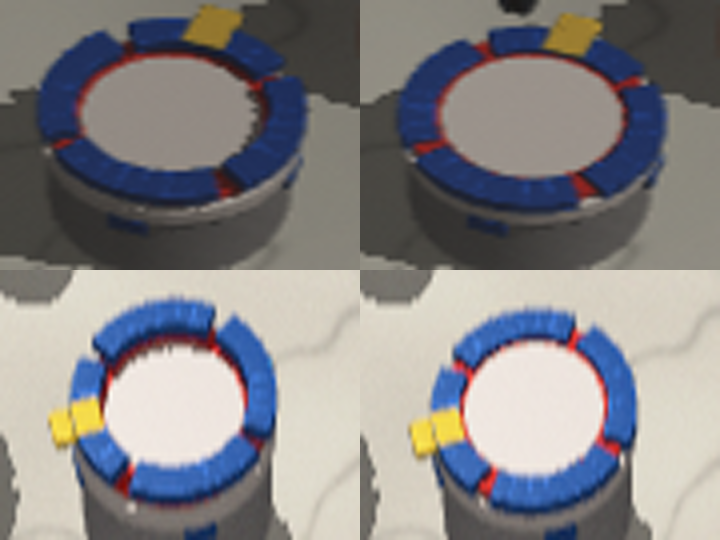

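All four sections now measure at the 90 mm plane. The before and after pictures show the red under them is gone, and the box centre moved less than 1 mm.

```bash
python3 -c "
from workcell import arm
print(arm.finish_job())"
```

```text
the job is handed in; nothing more can be done
None
```

I pressed all four rim sections fully shut in order, starting at the yellow tab and going clockwise; the box stayed in place, nothing else was touched, and the job is handed in.

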